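# Swing the bench magnifier over the square inspection tray

## Robot

A 7-joint arm with a two-finger parallel gripper is mounted at the origin on the work surface. World frame = base frame: x ahead of the robot, y to its left, z up, the work surface at z = 0. Lengths are in m, angles in rad, forces in N, time in s.
With the tool pointing down it reaches from about 0.4 to 0.85 m from the base axis. Payload 4.5 kg.
Tool frame: the origin (TCP) lies midway between the tips of the shut fingers; the grasp point (between the pads) lies 19 mm behind it; z points along the fingers, x is the direction in which the jaws open and shut, and the axes are right-handed (so a half turn about z gives the same grasp; the last joint's range is limited). The gripper opens to 88 mm and grips with 3 to 60 N. Pads are 18 mm wide; open, the fingers measure 123 mm over their backs; the gripper's body (75 mm by 187 mm) begins 45 mm behind the grasp point.
Start: joints at [1.206, 0.689, -0.195, 1.565, 0.157, 0.902, -0.215], TCP at [0.243, -0.576, 0.239] pointing down, gripper open.
Joint ranges: [-3.01, 3.01], [-0.46, 2.08], [-1.47, 1.51], [0.13, 2.56], [-1, 4.14], [0.04, 2.09], [-2.66, 2.66]. Speed limits (rad/s): [2.57, 2.57, 3.14, 3.14, 3.14, 3.14, 3.14].

## Interface

Orientations are given as [roll, pitch, yaw] about the fixed x, y, z axes, in that order (R = Rz(yaw) Ry(pitch) Rx(roll)).
In Python, from station import env, vision gives the robot as it stands. Calls block until the motion is done:
- env.move_to(position, orientation): joint-space move of the TCP to a pose.
- env.servo_line(position, vel=0.15, attitude=None, guard=None): straight line of the TCP; attitude=None keeps the orientation; vel is the mean speed in m/s. With guard (N) it stops when the force on the tool has changed by that much, and returns True; else False.
- env.move_j(angles): joint-space move.
- env.gripper_open() and env.close_gripper(newtons=None): open the fingers fully, or close them until they stop; newtons is the grip in N (None keeps the last).
- env.hold(seconds).
- env.solve_ik(position, orientation): joint angles nearest the present ones, or None.
- vision.capture(name): name is "scene" or "top" or "wrist"; returns the picture (400x640x3 uint8, red, green, blue); there is no depth.
- vision.get_calibration(name): a dict with "intrinsics" (3x3 intrinsics, pixels), "rvec" (rotation vector, rad) and "tvec" (3), from world to camera coordinates, as OpenCV has them. Camera axes: x right, y down, z forward; pixel columns grow to the right and rows downward; lengths in m; the calibration is good to about 2 mm. A picture is of the moment at which its call begins: read the wrist's pose just before it. get_calibration takes no time and is no camera call; for the wrist camera it gives the pose at the moment of the call.
A pose or a line that the arm cannot do raises env.IKError and nothing moves.
- env.close_job(): hands the job in, once; it reports no verdict.
Readings, each from a call of its own:
- env.get_clock(): time.
- env.get_qpos(): joint angles.
- env.get_qd(): joint speeds.
- env.get_tau(): joint torques, N m.
- env.get_eef_pos(): TCP position.
- env.get_tool_rot(): TCP orientation.
- env.get_contact_force(): force on the tool from outside, world axes, zero at the start.
- env.get_moment(): the same for the moment, N m.
- env.get_finger_gap(): finger opening in m.
Only numpy, scipy, OpenCV 4.12 (cv2) and the standard library are available. Lean on these libraries where they do the work, as an engineer would, in place of code of your own. Each camera call takes 0.05 s, during which the arm holds its last target. There are 200 camera calls.

## Task

Swing the bench magnifier on its stiff arm until its lens sits centred above the square steel tray, not the round dish, and let go so that it stays there. Leave the tray and the dish where they stand.

Things in the scene. Friction and masses are not known exactly. Their poses are not given: they have to be found in the camera images.
- magnifier: Swinging arm of the magnifier. Origin on the bench (height 0) in the middle of its dark round foot (110 mm across, fixed), on the vertical hinge axis; the level arm runs from the post along its own -x, own z up. It swings 70 degrees each way about that axis only, is stiff (about 2 N at the handle) and stays where left, without spring. At the start it points between tray and dish.
- lens (a point): Centre of the lens, 230 mm from the hinge axis, 180 mm above the bench. White ring 132 mm across, heights 171 to 189 mm. Just beyond it, 305 mm from the axis on the same line, stands the black upright round handle: 18 mm in diameter, top 246 mm above the bench, clear all round above 190 mm; grip it from above at about 225 mm.
- tray: Square open tray of bare steel, 140 x 140 mm and 28 mm high, walls 3 mm, loose on a 2 mm dark mat, with a few small parts (gear, bush, key) in it. Origin: centre of its underside; its sides run along its own x and y. It lies to one side of the arm, within 8 mm of the circle along which the lens's centre swings.
- dish: Round open dish of bare steel, 132 mm across the rim and 30 mm high, loose on a like mat on the other side of the arm. Origin: centre of its underside. Not to be used.
Mind the look-alikes: they are no part of the job. Leave any pink or turquoise look-alike of the tray alone.

How it is judged:
At the end, for the whole second after the job is handed in: Seen from above, the lens's centre is within 20 mm of the square tray's centre, and the arm is at rest (horizontal distance between lens and tray below 0.02 m and angular speed of magnifier below 0.05 rad/s); the robot touches nothing.
It fails at once if the square tray is moved by more than 15 mm (distance of tray from where it was at the start of the episode above 0.015 m).
It fails at once if the round dish is moved by more than 15 mm (distance of dish from where it was at the start of the episode above 0.015 m).
It also fails if it takes over 32 s, if anything falls off the work surface, if the arm or the gripper's body presses on something with over 40 N, if the wrist force passes 120 N, or if a joint passes its speed limit or range.

## Working session

There is one attempt and no reset: what is moved stays moved. The work goes in short steps, each a Python script; the robot and the scene stay as the last script left them, time stands still between calls to the robot, and variables do not carry over. Pictures are saved under pics/ and viewed, about 8 in all and at most 12, crops included, and the job is handed in when it is done.

```bash
mkdir -p pics; python3 - <<'E'
from station import env, vision
import cv2
for n in("top","scene"):
    im=vision.capture(n); cv2.imwrite(f"pics/{n}0.png",im[:,:,::-1])
    c=vision.get_calibration(n); print(n,c)
print(env.get_clock())
E
```

```text
top {'intrinsics': array([[405.49916077,   0.        , 311.61258696],
       [  0.        , 405.49916077, 195.52048278],
       [  0.        ,   0.        ,   1.        ]]), 'rvec': array([ 2.18693456, -2.16205074,  0.07847957]), 'tvec': array([0.11109427, 0.57833214, 1.39591001])}
scene {'intrinsics': array([[412.81858367,   0.        , 321.61823203],
       [  0.        , 412.81858367, 208.5170692 ],
       [  0.        ,   0.        ,   1.        ]]), 'rvec': array([ 2.39401908,  0.67750512, -0.25326779]), 'tvec': array([-0.53331407, -0.07666626,  1.61591483])}
0.1
```

View pics/top0.png

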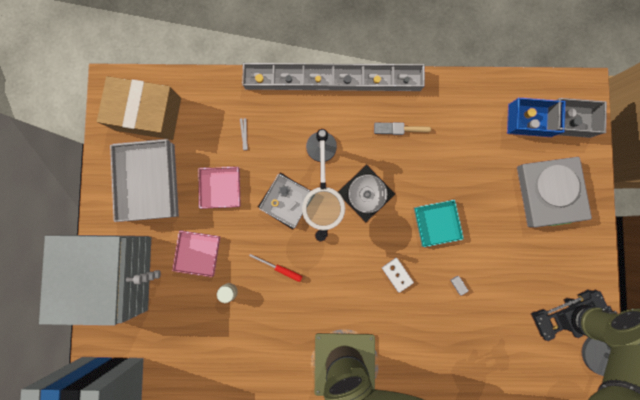

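View pics/scene0.png

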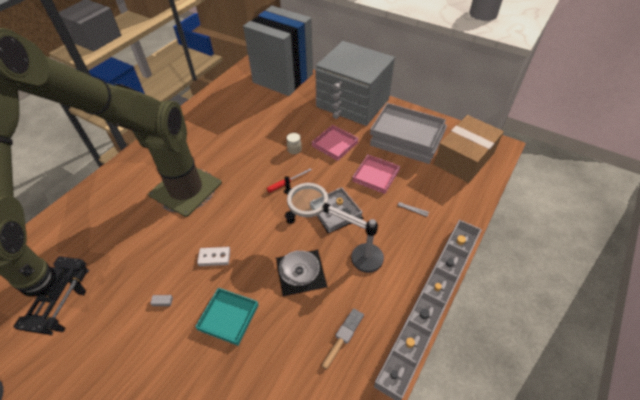

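Candidates in the top view: the steel square tray with gear, bush and key at (288,200); pink trays at (219,188) and (197,254); a turquoise tray at (438,223); a large grey rectangular tray at (143,180); and the round dish at (367,193). The tray at (288,200) fits best: it is bare steel, square, holds parts and lies beside the arm. I'll confirm it with a crop.

```bash
python3 - <<'E'
import cv2
im=cv2.imread("pics/top0.png")[110:260,240:420]
cv2.imwrite("pics/crop0.png",cv2.resize(im,None,fx=4.4,fy=4,interpolation=cv2.INTER_CUBIC) if 0 else cv2.resize(im,None,fx=4,fy=4,interpolation=cv2.INTER_CUBIC))
E
```

```text
(no output)
```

View pics/crop0.png

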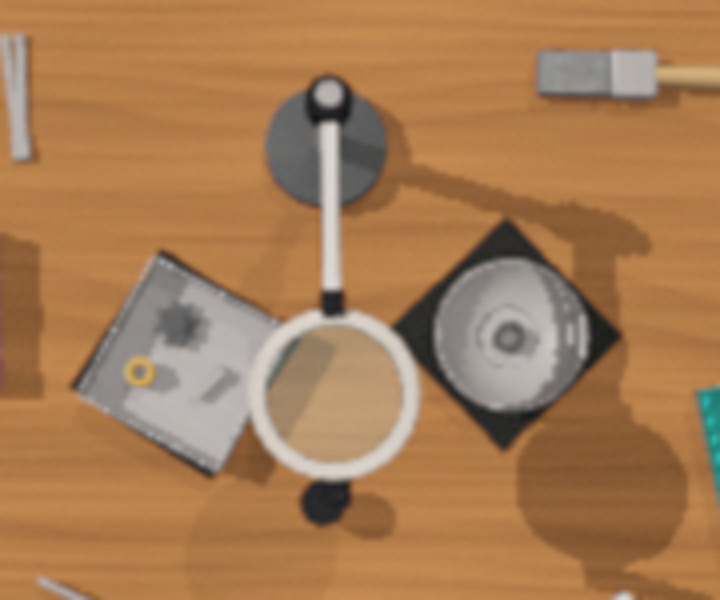

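```bash
cat > h.py <<'E'
import numpy as np, cv2
from station import env, vision
def ray(cal,uv,z):
    K=cal["intrinsics"];R=cv2.Rodrigues(cal["rvec"])[0];t=cal["tvec"].ravel()
    o=-R.T@t; d=R.T@np.linalg.inv(K)@np.array([uv[0],uv[1],1.])
    return o+d*(z-o[2])/d[2]
E
python3 - <<'E'
from h import *
c=vision.get_calibration("top")
cr=lambda p,z: ray(c,((p[0]+.5)/4-.5+240,(p[1]+.5)/4-.5+110),z)
im=cv2.cvtColor(cv2.imread("pics/top0.png"),cv2.COLOR_BGR2HSV)[110:260,240:420]
# ring: white mask, ellipse fit
m=((im[...,1]<45)&(im[...,2]>170)).astype(np.uint8); m[:77]=0; m[:,:61]=0; m[:,106:]=0; m[122:]=0
pts=cv2.findNonZero(m); hull=cv2.convexHull(pts); (ex,ey),r=cv2.minEnclosingCircle(hull); print("ring px",ex,ey,r)
L=ray(c,(240+ex,110+ey),.18); print("lens",L, "lens hand",cr((333,394),.18), "dia", 2*r/405.5*(1.396-.18))
F=cr((326,147),.01); P=cr((328,94),.2);print("foot",F,"post?",P,"dist",np.hypot(*(L-F)[:2]))
k=[cr(p,.030) for p in((162,253),(75,385),(213,475))]
print("sides",np.linalg.norm(k[0]-k[1]),np.linalg.norm(k[2]-k[1]),"diag",np.linalg.norm(k[0]-k[2]))
T=(k[0]+k[2])/2; print("tray",T,"dist to hinge",np.hypot(*(T-F)[:2]))
print("handle top",cr((323,503),.246))
a=np.arctan2(*(L-F)[1::-1]);b=np.arctan2(*(T-F)[1::-1]);print("angles",np.degrees([a,b]))
h=lambda r,a:F[:2]+r*np.array([np.cos(a),np.sin(a)])
print("handle",h(.305,a),"->",h(.305,b)); print("dish",cr((512,334),.032))
print(env.get_tool_rot())
for yaw in np.radians(range(-180,180,30)):
    for ang in (a,b):
        q=env.solve_ik([*h(.305,ang),.206],[np.pi,0,yaw]); print(int(np.degrees(yaw)),None if q is None else np.round(q,2))
E
```

```text
ring px 80.36441040039062 94.84745788574219 25.02253532409668
lens [0.53538634 0.08847991 0.18      ] lens hand [0.52527105 0.08057462 0.18      ] dia 0.1500735040892802
foot [0.75476232 0.08595674 0.01      ] post? [0.75737467 0.08703589 0.2       ] dist 0.2193904831600769
sides 0.13808126542605514 0.14372940068336645 diag 0.19928289343640132
tray [0.558293   0.20513922 0.03      ] dist to hinge 0.22979263919285808
handle top [0.44189171 0.08828972 0.246     ]
angles [179.34103802 148.75810592]
handle [0.44978249 0.08946449] -> [0.49399181 0.2441457 ]
dish [ 0.58691224 -0.07723437  0.032     ]
[ 3.14149090e+00  1.60802017e-03 -1.17197359e+00]
-180 [-0.73  0.64  0.71  2.11 -0.72  0.64 -2.65]
-180 [ 0.1   0.93 -1.26  1.8   0.97  1.18  1.67]
-150 [-0.52  0.56  0.34  2.1  -0.36  0.53 -2.53]
-150 [-1.01  0.8   0.87  1.86 -0.8   0.88 -2.36]
-119 [-0.43  0.54  0.2   2.1  -0.21  0.52 -2.16]
-119 [-0.7   0.65  0.26  1.84 -0.25  0.68 -2.39]
-90 [-0.33  0.53  0.06  2.09 -0.06  0.51 -1.81]
-90 [-0.6   0.64  0.09  1.84 -0.08  0.67 -2.03]
-59 [-0.23  0.53 -0.09  2.09  0.1   0.52 -1.45]
-59 [-0.5   0.63 -0.08  1.83  0.07  0.68 -1.66]
-29 [-0.13  0.54 -0.25  2.09  0.25  0.54 -1.08]
-29 [-0.4   0.64 -0.24  1.82  0.22  0.7  -1.28]
0 [-0.03  0.55 -0.4   2.08  0.39  0.58 -0.71]
0 [-0.31  0.65 -0.39  1.82  0.35  0.74 -0.89]
29 [ 0.07  0.58 -0.56  2.08  0.52  0.63 -0.33]
29 [-0.22  0.68 -0.55  1.82  0.48  0.78 -0.49]
59 [ 0.16  0.61 -0.71  2.07  0.63  0.69  0.07]
59 [-0.13  0.72 -0.71  1.81  0.61  0.85 -0.09]
90 [ 0.23  0.65 -0.85  2.07  0.73  0.75  0.49]
90 [-0.05  0.76 -0.87  1.81  0.73  0.93  0.32]
119 [ 0.41  0.82 -1.26  2.06  0.95  1.02  0.75]
119 [ 0.1   0.93 -1.26  1.8   0.97  1.18  0.62]
150 [ 0.41  0.82 -1.26  2.06  0.95  1.02  1.27]
150 [ 0.1   0.93 -1.26  1.8   0.97  1.18  1.14]
```

Three corners visible in the crop put the tray centre at (0.558, 0.205). Its sides measure 138 and 144 mm, and it lies 230 mm from the hinge, which matches the description. The coloured ring mask was contaminated by the tray, since it gave 150 mm instead of 132. My hand-read lens centre gives 229.5 mm, which is consistent. Next I go above the handle and look from there.

```bash
python3 - <<'E'
from h import *
p=env.get_eef_pos(); env.servo_line([p[0],p[1],.36],vel=.2)
env.move_to([.4475,.086,.36],[np.pi,0,-np.pi/2])
c=vision.get_calibration("wrist"); im=vision.capture("wrist"); cv2.imwrite("pics/w0.png",im[:,:,::-1])
np.savez("w0.npz",**c); print(env.get_clock(),env.get_eef_pos())
K=c["intrinsics"]
for P in([.4475,.086,.246],[.525,.083,.18],[.558,.205,.03]):print(cv2.projectPoints(np.array([P]),c["rvec"],c["tvec"],K,None)[0].ravel())
E
```

```text
3.3667 [0.44779197 0.08526185 0.35990872]
[316.0141575  190.79306216]
[318.76454402 109.14024561]
[242.44959188  90.83877765]
```

View pics/w0.png

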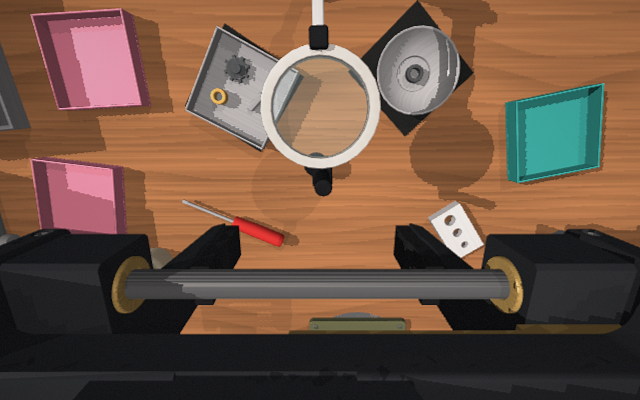

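The close view shows the handle top at (323,187), the ring centre at (320,105), and tray rim corners at (223,27), (185,110) and (263,150). I'll refine with these, then grip.

```bash
python3 - <<'E'
from h import *
c=np.load("w0.npz")
H=ray(c,(323,187),.246);L=ray(c,(320,105.5),.18)
k=[ray(c,p,.03) for p in((223,27),(185,110),(263,150))];T=(k[0]+k[2])/2
print("H",H,"L",L,np.linalg.norm((H-L)[:2]),"T",T,np.linalg.norm(k[0]-k[1]),np.linalg.norm(k[1]-k[2]))
g=[(H[0]+.4475)/2,H[1]]
env.servo_line([*g,.32],vel=.15)
print("guard",env.servo_line([*g,.206],vel=.1,guard=8))
env.close_gripper(20); print(env.get_finger_gap(),env.get_eef_pos(),env.get_contact_force(),env.get_clock())
E
```

```text
H [0.45126542 0.07928031 0.246     ] L [0.52889492 0.08162542 0.18      ] 0.07766491524139424 T [0.55647161 0.20246424 0.03      ] 0.1415752183210508 0.14060488673292654
guard False
0.01698125433684527 [0.44938925 0.0793157  0.20599994] [-0.11652531 -0.26243923 -0.16284035] 6.1417
```

```bash
python3 - <<'E'
from h import *
C=np.array([.756,.087]);T=np.array([.557,.2035])
p=env.get_eef_pos();v=p[:2]-C;a0=np.arctan2(v[1],v[0])%(2*np.pi);b=np.arctan2(*(T-C)[::-1]);r=np.hypot(*v)
print(np.degrees([a0,b]),r,np.hypot(*(T-C)))
for a in np.linspace(a0,b,9)[1:]:
    env.servo_line([*(C+r*np.array([np.cos(a),np.sin(a)])),.206],vel=.1,attitude=[np.pi,0,-np.pi/2+a-a0])
    print(env.get_contact_force().round(1),env.get_eef_pos().round(4))
env.hold(.2)
print(env.get_finger_gap(),env.get_clock())
im=vision.capture("top");cv2.imwrite("pics/top1.png",cv2.resize(im[110:260,240:420,::-1],None,fx=4,fy=4,interpolation=cv2.INTER_CUBIC))
E
```

```text
[181.43565069 149.65413606] 0.30670702367779 0.23059325662299837
[-0.   2.2  0.6] [0.4495 0.1012 0.206 ]
[-0.9  2.1 -0.2] [0.4511 0.1218 0.206 ]
[-2.   2.5  1.4] [0.4542 0.1428 0.206 ]
[-2.4  1.9  1.3] [0.4587 0.1636 0.206 ]
[-2.3  2.4  2.3] [0.4647 0.184  0.206 ]
[-4.   3.5  1.6] [0.4721 0.2039 0.206 ]
[-3.7  4.6  2.1] [0.4809 0.2234 0.206 ]
[-3.7  4.6  2.5] [0.491  0.2422 0.206 ]
0.017392488668885667 9.275
```

View pics/top1.png

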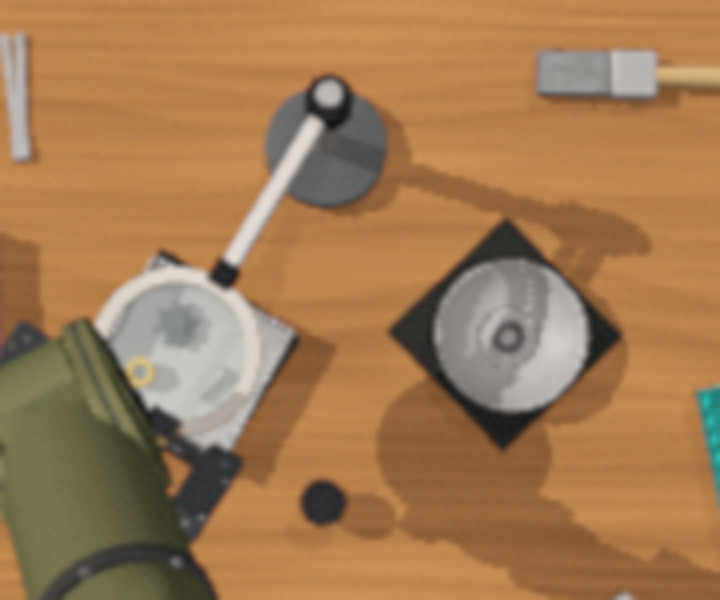

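The lens moved to about (177,348) in the crop, over the tray at about (187,364). The two are at different heights, so this view has parallax. The dark round spot at (325,500) is a separate object that stayed put. Now I release, retreat and measure.

```bash
python3 - <<'E'
from h import *
env.gripper_open(); p=env.get_eef_pos()
env.servo_line([p[0],p[1],.36],vel=.15)
env.move_to([.42,.05,.38],[np.pi,0,-np.pi/2])
c=vision.get_calibration("wrist");np.savez("w1.npz",**c);im=vision.capture("wrist");cv2.imwrite("pics/w1.png",im[:,:,::-1])
im=vision.capture("top");cv2.imwrite("pics/top2.png",cv2.resize(im[110:260,240:420,::-1],None,fx=4,fy=4,interpolation=cv2.INTER_CUBIC))
print(env.get_clock())
E
```

```text
12.55
```

View pics/w1.png

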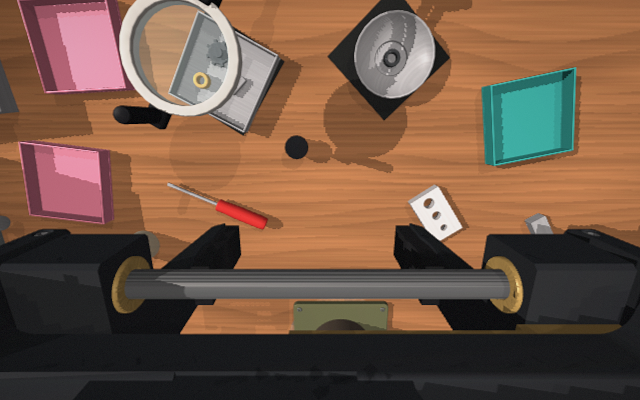

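View pics/top2.png

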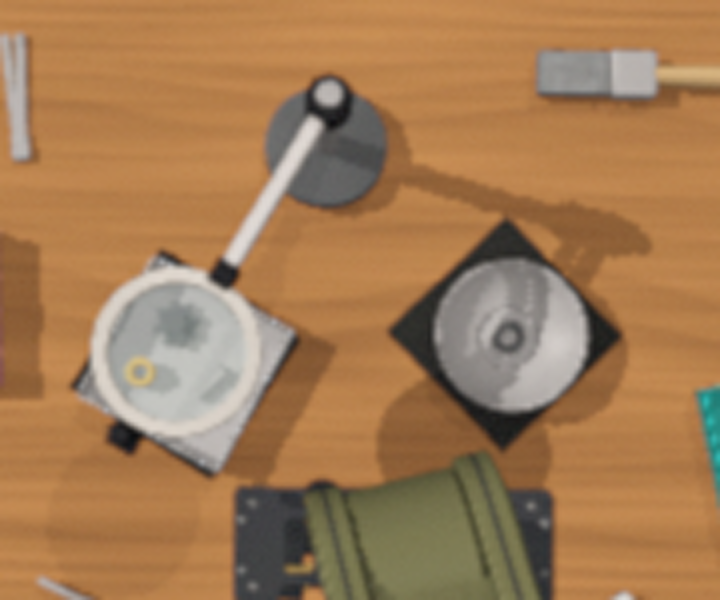

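The arm stayed put after release. Top crop: ring spans x 91–261 and y 265–437, so its centre is (176,351). Tray corners are (162,253), (75,385), (213,475) and (298,340), so the three seen before are unchanged. Wrist view: ring centre about (180,55).

```bash
python3 - <<'E'
from h import *
c=vision.get_calibration("top");w=np.load("w1.npz")
cr=lambda p,z: ray(c,((p[0]+.5)/4-.5+240,(p[1]+.5)/4-.5+110),z)
L=cr((176,351),.18);L2=ray(w,(180,55),.18)
T=np.mean([cr(p,.03) for p in((162,253),(75,385),(213,475),(298,340))],0)
F=cr((326,147),.01)
print(L,L2,T,"err",np.linalg.norm((L-T)[:2]),np.linalg.norm((L2-T)[:2]),"r",np.linalg.norm((L-F)[:2]))
E
```

```text
[0.55743074 0.20325298 0.18      ] [0.55694108 0.2064682  0.18      ] [0.55866801 0.20549407 0.03      ] err 0.0025599462202605273 0.001982734983865132 r 0.22956078996072904
```

```bash
python3 - <<'E'
from station import env
env.hold(.3); print(env.get_contact_force(),env.get_clock()); env.close_job()
E
```

```text
[-0.3982399  -0.01948535 -0.54385943] 12.85
the job is handed in; nothing more can be done
```

I gripped the magnifier's handle from above, swung the arm about 32° to the square steel tray, let go, backed off and handed the job in at 12.9 s.

- **Lens position:** after release, its centre measured 2 to 3 mm from the tray's centre, in both the top and wrist views (limit 20 mm).
- **Tray and dish:** both look unmoved in the top view. The three tray corners visible before and after are at the same pixels.
- **Robot:** it was clear of everything, with the last force reading under 1 N. The highest readings during the swing were about 6 to 7 N.
- **Disagreements:** my first colour mask of the lens ring caught part of the tray (150 mm instead of 132), so I read the ring by hand. A black round object beside the handle, seen in the first picture, turned out to be separate and stayed where it was.

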